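# Put the clothes brush away and shut the bench box

### The arm

A 6-joint arm with a two-finger parallel gripper is mounted at the origin on the work surface. World frame = base frame: x ahead of the robot, y to its left, z up, the work surface at z = 0. Lengths are in m, angles in degrees, forces in N, time in s.
With the tool pointing down it reaches from about 0.25 to 0.725 m from the base axis. Payload 9.7 kg.
Tool frame: the origin (TCP) lies between the finger pads; the fingertips stand bot.tcp_to_tips ahead of it and the grasp point (between the pads) lies 2 mm behind it (bot.tcp_to_tips is the distance from the TCP to the fingertips, in m); z points along the fingers, y is the line along which they close (so a half turn about z gives the same grasp; the last joint's range is limited). The gripper opens to 85 mm and grips with 20 to 120 N. Pads are 22 mm wide; open, the fingers measure 114 mm over their backs; the gripper's body (76 mm by 85 mm) begins 54 mm behind the grasp point. The pads swing forward as they close: fully open they stand 13 mm farther back than shut.
Start: joints at [-70.76, 4.979, 10.078, 95.1, 0, 90], TCP at [0.181, -0.519, 0.248] pointing down, gripper open.
Joint ranges: [-179.16, 179.16], [-48.56, 103.87], [-65.8, 70.77], [-126.05, 130.52], [-82.76, 87.17], [-180, 180]. Speed limits (degrees/s): [127.2, 127.2, 147.25, 180, 180, 180].

### API

Orientations are given as [roll, pitch, yaw] about the fixed x, y, z axes, in that order (R = Rz(yaw) Ry(pitch) Rx(roll)).
In Python, from workcell import sensors, camera, camera_params, bot gives the robot as it stands.
- The arm moves only by the tool apply_moves, never from a script. Its argument "motion" is a list of rows, each an object with "jaw": the opening, from -1 (shut) to 1 (fully open); "xyz": the shift along the tool's x, y, z in mm, a list of three; "twist": the turn about the tool's z in rad. A call has 1 to 5 rows; each row is the pose to reach, as a shift and turn from the pose commanded when the call began, along the tool's axes at that moment; what a row does not reach only later rows make up. A row lasts 1/8 s, in which the tool goes at most 62.5 mm and 10.7 degrees, less where a joint would pass 70% of its speed; a pose out of reach is approached as far as the arm can. A call with a gripper value outside its range is refused whole. The fingers move at their own pace and stop on an object; "grip_force" is the grip in N (left out, the last holds). Time passes only in rows, so rows that repeat a pose let the fingers close. It gives the time, the measured TCP pose, the force, the opening and the grip force at its end, in the units of the state.
- sensors.get_obs(): the state, without advancing time (a new reading comes with each control period).
- camera(name): name is "scene" or "top"; returns (picture, depth): 420x560x3 uint8, red, green, blue; 420x560 float32, m along the optical axis (not along the pixel's ray), 0 where there is no reading.
- camera_params(name): a dict with "mtx" (3x3 intrinsics, pixels), "rvec" (rotation vector, rad) and "tvec" (3), from world to camera coordinates, as OpenCV has them. Camera axes: x right, y down, z forward; pixel columns grow to the right and rows downward; lengths in m; the calibration is good to about 2 mm. A picture is of the moment at which its call begins. camera_params takes no time and is no camera call.
- bot.job_done(): hands the job in; it is judged then, once.
The state is a dict: "time": time; "q": joint angles; "qd": joint speeds; "joint_efforts": joint torques, N m; "ee_pos": TCP position; "tcp_rot": TCP orientation; "wrist_force": force on the tool from outside, world axes, zero at the start; "torque": the same for the moment, N m; "opening": finger opening in m; "grasp_force": force on a finger pad.
Only numpy, scipy, OpenCV 4.12 (cv2) and the standard library are available. Lean on these libraries where they do the work, as an engineer would, in place of code of your own. Each camera call takes 0.05 s, during which the arm holds its last target. There are 200 camera calls.

### The job

Put the shared clothes brush away in the empty bay of the white box on the laundry bench: set it down flat on the floor of the bay, bristles down, without dropping it. Then tip the lid shut without slamming it, and fold the hasp over the staple until it lies flat against the front, ready for the padlock. Leave everything else where it is.

Things in the scene. Friction and masses are not known exactly. Their poses are not given: they have to be found in the camera images.
- clothes_brush: Clothes brush, no handle: an oval wooden back 125 x 46 x 20 mm (long, wide, thick) on a black bristle block 106 x 34 x 26 mm; 46 mm high in all, about 140 g. It starts bristles down on the bench. Origin: centre of the bristles' underside; x along its length, z up. The wooden back spans 26 to 46 mm above the origin.
- bench_box: White steel box bolted to the bench: outside 156 deep (x), 250 wide (y), 80 mm high; walls and floor 4 mm; feet 22 mm wide, 3 mm thick at both ends. A divider 45 mm tall stands at y = +30 mm: a bottle lies in the +y bay, the -y bay is empty. Origin: centre of the underside, on the bench; x points to the hinged back, -x is the front with the staple, z up.
- bay (a point): Centre of the floor of the empty bay, 4 mm above the bench, axes of the box. The bay is 148 mm along x and 149 mm along y, with 76 mm from the floor to the rim.
- lid (a joint): Lid angle in rad: 0 shut, about 1.57 standing upright, opens up and back to 1.9. It starts standing open, at 1.62 to 1.75. Stiff torque hinges hold it at any angle; moving it takes about 0.6 N m (about 5 N at its front edge), and it neither falls nor springs.
- lid_hinge (a point): Middle of the lid's hinge line, on top of the box's back wall: 78 mm behind the box centre, 80 mm above the bench. The hinge line runs along the box's y. The point turns with the lid: its -x points from the hinge to the lid's front edge, its z is the normal of the lid's outside.
- lid_front (a point): Middle of the lid's front edge on its outside (upper when shut) face. The lid is a flat plate 159 mm from hinge to front edge, 258 mm wide, its outside face 4 mm above the hinge line when shut, with a 16 mm skirt below that overlaps the box outside.
- hasp (a joint): Hasp angle in rad relative to the lid. With the lid shut: 0 hanging flat against the box front over the staple, 1.57 sticking straight out to the front (-x), 3.14 standing straight up. It starts folded back at 3.2 to 3.6 (limit 3.8). It stays where it is left; turning it takes about 0.05 N m (1 to 2 N at its lip).
- hasp_hinge (a point): Middle of the hasp's hinge line, on the lid's front edge: 163 mm from the lid's hinge line, 1.5 mm below the plane of the hinge line when shut (so 78.5 mm above the bench). Turns with the hasp: its -z points along the strap to the lip, its -x is the strap's outer face.
- hasp_lip (a point): Centre of the rolled lip at the hasp's free end: a bar 12 mm thick, 44 mm wide, 42 mm from the hasp's hinge line, 7.5 mm out from the strap's outer side. The strap is 3 mm thick, 44 mm wide; its 10 x 18 mm slot goes over the wire staple in the middle of the box front. Shut, the lip stands 5 mm further out than the staple and 37 mm above the bench.
- stain_bottle: Grey flat plastic bottle with a black cap, 118 x 56 x 40 mm, lying in the +y bay of the box. Leave alone. Origin: under its middle.
- padlock: Brass padlock, body 45 x 50 x 20 mm, lying on the bench. Leave alone.
- scrub_brush: White plastic scrubbing brush with a bow handle on top, 130 x 64 x 65 mm, on the bench. Leave alone.
- tablet_carton: Plain cardboard carton, 120 x 75 x 50 mm, on the bench. Leave alone.
- jug: Clear plastic jug with a handle, 100 mm across, 110 mm high, on the bench. Leave alone.
- spray_bottle: White trigger spray bottle, 80 mm across, 212 mm high, on the bench. Leave alone.
There are look-alikes about, which are no part of the job. Of the things shaped like the clothes_brush, the wooden one is meant.

How it is judged (in metres and radians):
On the way, in this order (a step that is already met when the one before it is completed fails the run):
1. the clothes brush lies flat on the floor of the empty bay, bristles down, released, with the lid still open (z of clothes_brush in the frame of bay between -0.006 and 0.006 m and horizontal distance between clothes_brush and bay below 0.06 m and angle between clothes_brush's own z axis and vertical below 0.1 rad and contact force between clothes_brush and the fingers below 0.1 N and linear speed of clothes_brush below 0.03 m/s and value of joint lid above 0.3 rad), for 0.2 s.
2. the lid is shut (value of joint lid below 0.035 rad), for 0.2 s.
3. the hasp lies against the front (value of joint hasp below 0.15 rad and value of joint lid below 0.035 rad), for 0.2 s.
At the end, for the whole second after the job is handed in: The brush lies at rest flat in the empty bay, bristles down (underside within 6 mm of the bay's floor, tilted less than 0.1 rad, its centre within 60 mm of the bay's centre); the lid is shut (under 0.035 rad) and the hasp lies against the box front over the staple (under 0.15 rad) (all of step 3 and z of clothes_brush in the frame of bay between -0.006 and 0.006 m and horizontal distance between clothes_brush and bay below 0.06 m and angle between clothes_brush's own z axis and vertical below 0.1 rad and linear speed of clothes_brush below 0.03 m/s); the robot touches nothing.
It fails at once if the clothes brush is dropped or thrown (over 0.8 m/s out of the fingers) (linear speed of clothes_brush above 0.8 m/s and contact force between clothes_brush and the fingers below 0.05 N).
It fails at once if the lid is slammed (over 1.8 rad/s in the last 0.25 rad) (value of joint lid below 0.25 rad and velocity of joint lid below -1.8 rad/s).
It fails at once if a bystander on the bench is moved more than 30 mm, or the bottle in the box more than 40 mm (distance of any of padlock, scrub_brush, tablet_carton, jug, spray_bottle from where it was at the start of the episode above 0.03 m or distance of stain_bottle from where it was at the start of the episode above 0.04 m).
It also fails if it takes over 72 s, if anything falls off the work surface, if the arm or the gripper's body presses on something with over 40 N, if the wrist force passes 120 N, or if a joint passes its speed limit or range.

## Working session

There is one attempt and no reset: what is moved stays moved. The work goes in short steps, Python scripts to look and compute and a tool call to move; the robot and the scene stay as the last step left them, time stands still between calls to the robot, and variables do not carry over. Pictures are saved under pics/ and viewed, at most 10 in all, crops included, and the job is handed in when it is done.

Besides the shell and the picture viewer there is one more tool, called after "Call:" as name(argument=value, ...) on one line, values as JSON. apply_moves: Moves the arm, as the interface text tells. Its arguments: {"type":"object","properties":{"motion":{"type":"array","items":{"type":"object","properties":{"jaw":{"type":"number"},"xyz":{"type":"array","items":{"type":"number"}},"twist":{"type":"number"}}}},"grip_force":{"type":"number"}},"required":["motion"]}

```bash
mkdir -p pics; ls; python3 - <<'E'
from workcell import sensors,camera,camera_params,bot
import cv2,numpy as np
o=sensors.get_obs();print(o,bot.tcp_to_tips)
for n in("scene","top"):
    p,d=camera(n);cv2.imwrite(f"pics/{n}0.png",p[:,:,::-1]);np.savez(f"{n}0.npz",p=p,d=d)
    c=camera_params(n);R=cv2.Rodrigues(np.array(c["rvec"],float))[0];print(n,c["mtx"],R,-R.T@np.ravel(c["tvec"]))
E
```

```text
pics
{'time': 0.0, 'q': array([-7.07618633e+01,  5.01316680e+00,  1.00330728e+01,  9.50989708e+01,
       -7.88820972e-04,  9.00000328e+01]), 'qd': array([-0.05404647, -0.1566647 , -0.00917087,  0.00086889, -0.03243347,
       -0.00304882]), 'joint_efforts': array([-3.88644157e-04, -5.20388818e+01,  4.64800429e+01,  1.65509270e-02,
       -1.21849653e-04, -2.89072148e-05]), 'ee_pos': array([ 0.18115052, -0.5190919 ,  0.24755085]), 'tcp_rot': array([-1.79920935e+02,  7.88865506e-04,  1.92381049e+01]), 'wrist_force': array([ 0.15063649,  0.34231628, -0.2916334 ]), 'torque': array([ 0.03017893, -0.00630661, -0.03262448]), 'grasp_force': 0.0, 'opening': 0.08524364326198709} 0.017
scene [[532.99590206   0.         277.43873103]
 [  0.         532.99590206 209.90031218]
 [  0.           0.           1.        ]] [[-0.87539101  0.48321424  0.013949  ]
 [ 0.33563323  0.6282937  -0.7018528 ]
 [-0.34790934 -0.60971389 -0.71218542]] [0.93119602 0.84836612 1.05652854]
top [[531.19557331   0.         274.44961618]
 [  0.         531.19557331 208.16311093]
 [  0.           0.           1.        ]] [[ 0.01185682 -0.99988899 -0.00902316]
 [-0.99444877 -0.01084783 -0.10466118]
 [ 0.10455168  0.01021402 -0.994467  ]] [0.30292672 0.02542883 1.53503589]
```

View pics/scene0.png

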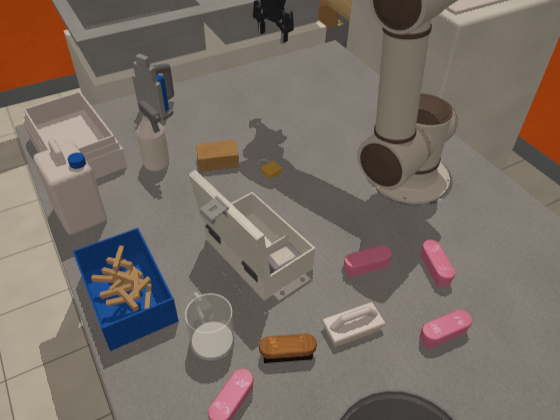

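View pics/top0.png

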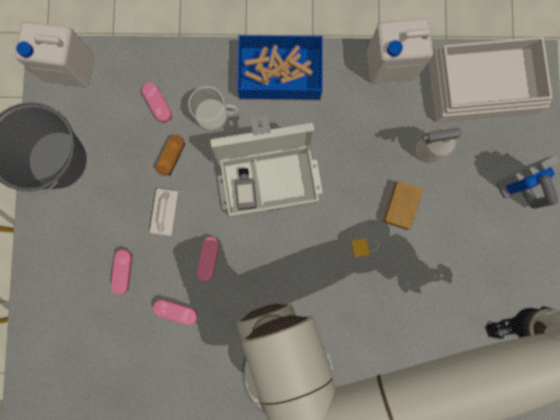

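The scene view shows the wooden brush at (288,345), the box at (258,240) with its lid upright, and the hasp at (213,210) folded behind the lid. In the top view the brush is at (170,155) and the box at (268,180), with its front towards the robot. The empty bay is on the right, and the bottle is at (245,188).

```bash
cat > h.py <<'E'
import cv2,numpy as np
from workcell import sensors,camera,camera_params,bot
def cloud(n,d):
    c=camera_params(n);K=np.array(c["mtx"]);R=cv2.Rodrigues(np.array(c["rvec"],float))[0]
    v,u=np.mgrid[:420,:560]
    P=np.stack([(u-K[0,2])/K[0,0]*d,(v-K[1,2])/K[1,1]*d,d],-1)-np.ravel(c["tvec"])
    P=P@R; P[d<=0]=np.nan; return P
def ray(n,uv,z):
    c=camera_params(n);K=np.array(c["mtx"]);R=cv2.Rodrigues(np.array(c["rvec"],float))[0]
    C=-R.T@np.ravel(c["tvec"]);r=R.T@np.linalg.inv(K)@[uv[0],uv[1],1]
    return C+r*(z-C[2])/r[2]
E
python3 - <<'E'
from h import *
np.set_printoptions(precision=4,suppress=True)
for n,(u,v),(bu0,bu1,bv0,bv1) in(("top",(170,155),(195,340,110,225)),("scene",(288,345),(180,325,165,300))):
    f=np.load(n+"0.npz");P=cloud(n,f["d"]);h=cv2.cvtColor(f["p"],cv2.COLOR_RGB2HSV)
    m=((h[...,0]>5)&(h[...,0]<20)&(h[...,1]>130)).astype(np.uint8)
    m[:, :]*=0+1
    k,l,s,c=cv2.connectedComponentsWithStats(m);i=l[v,u];print(n,"brush px",s[i],c[i])
    Q=P[l==i];print(" z pct",np.nanpercentile(Q[:,2],[5,50,95]))
    T=Q[Q[:,2]>np.nanpercentile(Q[:,2],95)-.006];print(" top",cv2.minAreaRect((T[:,:2]*1000).astype(np.float32)))
    # box: rim band
    W=P[bv0:bv1,bu0:bu1].reshape(-1,3);S=f["p"][bv0:bv1,bu0:bu1].reshape(-1,3)
    z=W[:,2];print(" zhist",np.histogram(z[~np.isnan(z)],np.arange(-.01,.3,.01)))
    r=W[(z>.073)&(z<.087)]
    (cx,cy),(w,hh),a=cv2.minAreaRect((r[:,:2]*1000).astype(np.float32));print(" rim",cx,cy,w,hh,a,len(r))
    L=W[(z>.1)&(z<.3)];print(" lid ext",L.min(0),L.max(0), len(L))
    hp=L[L[:,2]>.12]; print(hp[::max(1,len(hp)//12)])
E
```

```text
top brush px [156 136  28  39 622] [169.6302 154.7749]
 z pct [0.0397 0.0461 0.0513]
 top ((609.3716430664062, 341.97412109375), (45.110748291015625, 118.1314468383789), 65.76580047607422)
 zhist (array([3909, 7560,  378,  173,  328,  694,  216,  155,  358,  362,  144,
        166,  142,  123,  126,  116,  134,  143,  120,  140,   45,    7,
          6,    7,  616,  434,    1,    0,    0,    0]), array([-0.01,  0.  ,  0.01,  0.02,  0.03,  0.04,  0.05,  0.06,  0.07,
        0.08,  0.09,  0.1 ,  0.11,  0.12,  0.13,  0.14,  0.15,  0.16,
        0.17,  0.18,  0.19,  0.2 ,  0.21,  0.22,  0.23,  0.24,  0.25,
        0.26,  0.27,  0.28,  0.29]))
 rim 596.324951171875 78.19493103027344 327.7321472167969 273.3497619628906 19.96122169494629 614
 lid ext [ 0.5749 -0.0581  0.1003] [0.7244 0.2623 0.2506] 2326
[[ 0.6727  0.0704  0.2312]
 [ 0.6444  0.0921  0.2403]
 [ 0.6373 -0.0224  0.2424]
 [ 0.6289  0.0123  0.2444]
 [ 0.6221  0.1144  0.237 ]
 [ 0.6165  0.1167  0.2389]
 [ 0.6117  0.1768  0.2354]
 [ 0.6289  0.0112  0.1587]
 [ 0.6177  0.0945  0.1805]
 [ 0.614   0.1263  0.1721]
 [ 0.6145  0.088   0.1
[... 521 characters left out ...]
06,  0.07,
        0.08,  0.09,  0.1 ,  0.11,  0.12,  0.13,  0.14,  0.15,  0.16,
        0.17,  0.18,  0.19,  0.2 ,  0.21,  0.22,  0.23,  0.24,  0.25,
        0.26,  0.27,  0.28,  0.29]))
 rim 605.95068359375 70.37789154052734 305.3028869628906 257.89385986328125 9.438363075256348 690
 lid ext [ 0.5769 -0.057   0.1001] [0.7574 0.222  0.2484] 3169
[[ 0.6395 -0.057   0.2384]
 [ 0.6451  0.0031  0.2395]
 [ 0.6268  0.0438  0.2377]
 [ 0.6585  0.0559  0.2381]
 [ 0.6333  0.095   0.2424]
 [ 0.6291  0.0934  0.2204]
 [ 0.6284  0.0582  0.1682]
 [ 0.6264  0.043   0.1324]
 [ 0.6217  0.0598  0.1253]
 [ 0.6183  0.1034  0.1458]
 [ 0.612   0.148   0.1636]
 [ 0.6054  0.1833  0.1664]
 [ 0.5977  0.2006  0.1219]]
```

```bash
python3 - <<'E'
from h import *
a=np.load("top0.npz")["p"][105:225,200:335];b=np.load("scene0.npz")["p"][165:300,175:325]
a=cv2.resize(a,None,fx=4,fy=4,interpolation=cv2.INTER_CUBIC)[:, :400*2][:540,:540];
b=cv2.resize(b,None,fx=4,fy=4,interpolation=cv2.INTER_CUBIC)
cv2.imwrite("pics/topz.png",a[:,:,::-1]);cv2.imwrite("pics/scenez.png",b[:,:,::-1])
E
```

```text
(no output)
```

View pics/topz.png

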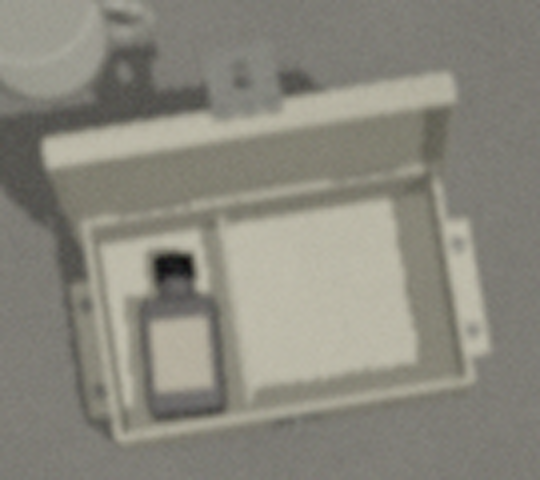

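View pics/scenez.png

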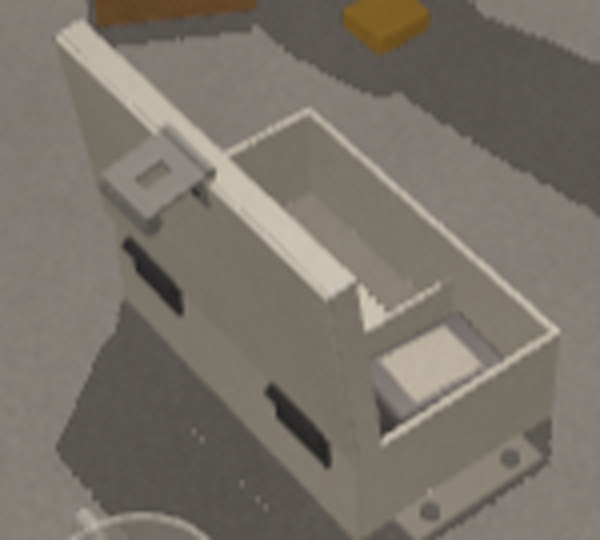

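The top crop shows the front rim corners at about (118,443) and (472,383), the hasp at (243,80) and the bottle at (180,350). The scene crop shows the front rim corners at (558,330) and (310,110), and the hasp strap sticking out backwards from the lid edge at (155,175).

```bash
python3 - <<'E'
from h import *
np.set_printoptions(precision=4,suppress=True)
t=lambda x,y:(200+(x-1.5)/4,105+(y-1.5)/4); s=lambda x,y:(175+(x-1.5)/4,165+(y-1.5)/4)
def tri(a,b):
    A=[];B=[]
    for n,uv in(("top",a),("scene",b)):
        p0=ray(n,uv,0);p1=ray(n,uv,.5);d=(p1-p0)/np.linalg.norm(p1-p0);M=np.eye(3)-np.outer(d,d);A.append(M);B.append(M@p0)
    x=np.linalg.lstsq(np.vstack(A),np.hstack(B),rcond=None)[0];return x
FL=tri(t(118,443),s(558,330));FR=tri(t(472,383),s(310,110));print("front +y,-y",FL,FR,np.linalg.norm(FL-FR))
d=FL-FR;yaw=np.arctan2(d[1],d[0])-np.pi/2;print("yaw",np.degrees(yaw))
ex=np.array([np.cos(yaw),np.sin(yaw)]);ey=np.array([-ex[1],ex[0]])
O=(FL+FR)[:2]/2+.078*ex;print("box",O,"bay",O+ey*(-.0465)) # bay y centre: from -.121 to .028
for a,b,l in((t(45,140),s(78,22),"?"),(t(455,75),s(60,38),"lid -y outer"),(t(45,140),s(330,297),"lid +y outer")):
    x=tri(a,b);print(l,x,"box frame",(x[:2]-O)@ex,(x[:2]-O)@ey)
for n in("top","scene"):
    f=np.load(n+"0.npz");P=cloud(n,f["d"]);D=P[...,:2]-O;X=D@ex;Y=D@ey;Z=P[...,2]
    # lid front edge, lid inside/outside
    m=(Z>.2)&(np.abs(Y)<.13)&(X<.2)&(X>-.02);print(n,"lidtop X,Z pct",np.percentile(X[m],[2,25,50,75,98]),np.percentile(Z[m],[5,50,95]))
    m=(Z>.1)&(Z<.21)&(np.abs(Y)<.13)&(X<.2)&(X>-.02);c=np.polyfit(Z[m],X[m],1);print(" lid plane x at z=.08",np.polyval(c,.08),"ang",90+np.degrees(np.arctan(c[0])))
    m=(Z>.2)&(np.abs(Y)<.03)&(X>.115)&(X<.2);print(" hasp",X[m].min(),X[m].max(),Y[m].min(),Y[m].max(),np.polyfit(X[m],Z[m],1),np.median(Z[m]))
    m=(abs(X+.0)<.05)&(Y<-.0)&(Y>-.09)&(Z<.03);print(" floor",np.median(Z[m]))
    m=(abs(Y)<.1)&(Z>.072)&(Z<.09)&(X<-.06)&(X>-.1);print(" front rim X",np.median(X[m]),np.polyfit(Y[m],X[m],1))
E
```

```text
front +y,-y [0.4356 0.1643 0.079 ] [ 0.4798 -0.079   0.0777] 0.24728849464850464
yaw 10.287488167223845
box [0.5344 0.0566] bay [0.5427 0.0108]
? [0.6365 0.1513 0.3897] box frame 0.11733910981271325 0.07500258962788513
lid -y outer [ 0.6531 -0.0554  0.233 ] box frame 0.096796344303137 -0.1314095083520404
lid +y outer [0.6087 0.1998 0.2374] box frame 0.098609368227968 0.12765347416950618
top lidtop X,Z pct [0.0789 0.0849 0.0914 0.0981 0.1348] [0.2333 0.2392 0.2448]
 lid plane x at z=.08 0.08904849365305219 ang 88.14826597610893
 hasp 0.115484687097898 0.13852078772061105 -0.022057298667821187 0.02147819016676266 [-0.223  0.265] 0.23656315342202303
 floor 0.004430851490625215
 front rim X -0.0773393285324922 [ 0.002  -0.0773]
scene lidtop X,Z pct [0.0813 0.0903 0.0974 0.1005 0.1392] [0.2061 0.238  0.2432]
 lid plane x at z=.08 0.09482869379950595 ang 88.56505256576699
 hasp 0.11523357462336473 0.14211744516770805 -0.024380217247997337 0.024394220944439233 [-0.4325  0.2914] 0.23621669025106656
 floor 0.004555392805302524
 front rim X -0.07416490085921942 [ 0.0034 -0.0744]
```

```bash
cat >> h.py <<'E'
from scipy.spatial.transform import Rotation as Ro
O=np.array([.5344,.0566]);YB=10.3
ex=np.array([np.cos(np.radians(YB)),np.sin(np.radians(YB))]);ey=np.array([-ex[1],ex[0]])
def box(X,Y,z): return np.r_[O+X*ex+Y*ey,z]
def go(targets,yaw=None):
    o=sensors.get_obs();R=Ro.from_euler("xyz",o["tcp_rot"],degrees=True).as_matrix()
    print("t",round(o["time"],2),"pos",o["ee_pos"].round(4),"rot",o["tcp_rot"].round(1),"q",o["q"].round(1),"box",((o["ee_pos"][:2]-O)@ex).round(4),((o["ee_pos"][:2]-O)@ey).round(4))
    for T in targets: print((R.T@(np.array(T)-o["ee_pos"])*1000).round(1))
    if yaw is not None: print("twist",np.radians((o["tcp_rot"][2]-yaw+180)%360-180).round(3))
E
python3 -c "
from h import *
go([(.32,-.24,.3),(.44,0,.31),(.54,.2,.28),(.611,.344,.18)],-24)"
```

```text
t 0.1 pos [ 0.1812 -0.5191  0.2477] rot [-179.9   -0.    19.2] q [-70.8   5.   10.   95.1   0.   90. ] box -0.4505 -0.5033
[ 223.  -217.8  -52.1]
[ 415.4 -404.9  -61.8]
[ 575.7 -560.7  -31.7]
[ 690.2 -673.2   68.5]
twist 0.755
```

Call:
apply_moves(motion=[{"jaw":1,"xyz":[0,0,-20],"twist":0.1}])

```text
time: 0.22
ee_pos: [0.181, -0.5187, 0.2667]
tcp_rot: [-179.8, 0.0, 13.4]
wrist_force: [-0.1, 0.2, 0.9]
opening: 0.0854
grasp_force: 0.0
```

```bash
python3 -c "
from h import *
go([(.32,-.24,.3),(.44,0,.31),(.54,.2,.28),(.611,.344,.18)],156)"
```

```text
t 0.23 pos [ 0.181  -0.5187  0.2667] rot [-179.8    0.    13.4] q [-70.8   5.6  12.8  97.4   0.   95.8] box -0.4505 -0.5028
[ 199.8 -239.   -32.5]
[ 372.1 -444.7  -41.9]
[ 515.8 -615.9  -11.3]
[ 618.3 -739.2   89.1]
twist -2.489
```

Call:
apply_moves(motion=[{"jaw":1,"xyz":[40,-48,-10],"twist":-0.18},{"jaw":1,"xyz":[80,-96,-20],"twist":-0.36},{"jaw":1,"xyz":[120,-144,-30],"twist":-0.54},{"jaw":1,"xyz":[160,-192,-40],"twist":-0.72},{"jaw":1,"xyz":[200,-239,-45],"twist":-0.9}])

```text
time: 0.85
ee_pos: [0.3191, -0.2407, 0.3134]
tcp_rot: [180.0, 0.0, 65.4]
wrist_force: [1.2, -0.8, 0.2]
opening: 0.0857
grasp_force: 0.0
```

```bash
python3 -c "
from h import *
go([(.44,0,.31),(.50,.15,.3),(.54,.2,.28),(.611,.344,.18)],156)"
```

```text
t 0.85 pos [ 0.3191 -0.2407  0.3134] rot [180.    0.   65.4] q [-37.  -13.3   0.3 103.5   0.   77.6] box -0.2649 -0.254
[269.1   9.6   3.4]
[430.5   1.7  13.4]
[492.6  17.2  33.4]
[653.1  21.7 133.4]
twist -1.582
```

Call:
apply_moves(motion=[{"jaw":1,"xyz":[60,3,0],"twist":-0.18},{"jaw":1,"xyz":[120,6,0],"twist":-0.36},{"jaw":1,"xyz":[180,9,0],"twist":-0.54},{"jaw":1,"xyz":[240,10,0],"twist":-0.72},{"jaw":1,"xyz":[295,10,3],"twist":-0.9}])

```text
time: 1.48
ee_pos: [0.4526, 0.023, 0.3099]
tcp_rot: [180.0, 0.0, 117.0]
wrist_force: [0.6, -0.6, 1.4]
opening: 0.0853
grasp_force: 0.0
```

```bash
python3 -c "
from h import *
go([(.50,.15,.3),(.54,.21,.28),(.58,.28,.23),(.611,.344,.15)],156)"
```

```text
t 1.48 pos [0.4526 0.023  0.3099] rot [180.   0. 117.] q [  2.9  -6.3   5.8 102.2  -0.   65.9] box -0.0864 -0.0184
[91.6 99.9  9.9]
[126.9 162.8  29.9]
[171.1 230.2  79.9]
[214.  286.9 159.9]
twist -0.68
```

Call:
apply_moves(motion=[{"jaw":1,"xyz":[38,44,5],"twist":-0.15},{"jaw":1,"xyz":[76,90,8],"twist":-0.3},{"jaw":1,"xyz":[112,138,20],"twist":-0.45},{"jaw":1,"xyz":[142,184,40],"twist":-0.58},{"jaw":1,"xyz":[172,230,60],"twist":-0.68}])

```text
time: 2.1
ee_pos: [0.5811, 0.2796, 0.2491]
tcp_rot: [-180.0, -0.0, 155.8]
wrist_force: [0.5, -0.2, 0.4]
opening: 0.0853
grasp_force: 0.0
```

```bash
python3 -c "
from h import *
go([(.611,.344,.15),(.611,.344,.036)],156)"
```

```text
t 2.1 pos [0.5811 0.2796 0.2491] rot [-180.    -0.   155.8] q [25.7 18.8 26.3 97.5 -0.  49.9] box 0.0859 0.211
[-0.9 71.  99.1]
[ -0.9  71.  213.1]
twist -0.003
```

Call:
apply_moves(motion=[{"jaw":1,"xyz":[-1,35,45]},{"jaw":1,"xyz":[-1,71,95]},{"jaw":1,"xyz":[-1,71,150]},{"jaw":1,"xyz":[-1,71,195]},{"jaw":1,"xyz":[-1,71,219]}])

```text
validation failed for argument at $.mo...
```

Call:
apply_moves(motion=[{"jaw":0.3,"xyz":[0,0,0]},{"jaw":0,"xyz":[0,0,0]},{"jaw":-0.3,"xyz":[0,0,0]},{"jaw":-0.3,"xyz":[0,0,0]},{"jaw":-0.3,"xyz":[0,0,0]}], grip_force=35)

```text
validation failed for argument at $.mo...
```

```bash
python3 -c "
from h import *
go([(.611,.344,.15)],156)
p,d=camera('scene');cv2.imwrite('pics/grasp.png',cv2.resize(p[230:400,200:400],None,fx=3,fy=3)[:,:,::-1])"
```

```text
t 2.1 pos [0.5811 0.2796 0.2491] rot [-180.    -0.   155.8] q [25.7 18.8 26.3 97.5 -0.  49.9] box 0.0859 0.211
[-0.9 71.  99.1]
twist -0.003
```

View pics/grasp.png

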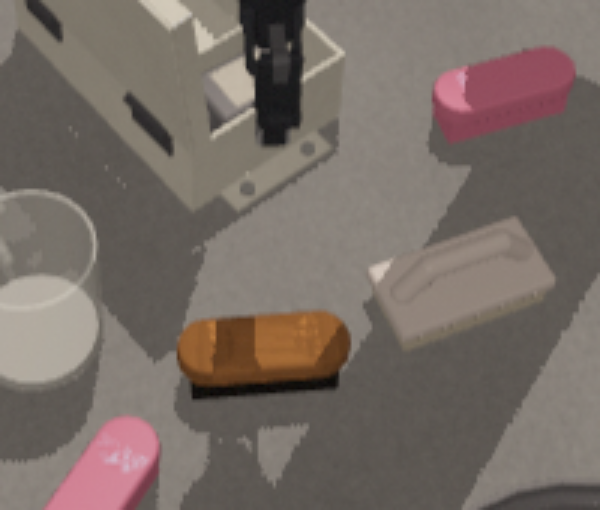

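Both moves were refused, most likely because each row needs a twist. The picture shows the brush untouched at crop (265,350) and the gripper still above and beside it. I'll resend with twists.

Call:
apply_moves(motion=[{"jaw":1,"xyz":[-1,35,45],"twist":0},{"jaw":1,"xyz":[-1,71,95],"twist":0},{"jaw":1,"xyz":[-1,71,150],"twist":0},{"jaw":1,"xyz":[-1,71,195],"twist":0},{"jaw":1,"xyz":[-1,71,219],"twist":0}])

```text
time: 2.78
ee_pos: [0.6092, 0.3412, 0.027]
tcp_rot: [-179.8, -0.2, 155.6]
wrist_force: [0.1, 0.1, 0.2]
opening: 0.0855
grasp_force: 0.0
```

Call:
apply_moves(motion=[{"jaw":0.5,"xyz":[0,0,0],"twist":0},{"jaw":0.2,"xyz":[0,0,0],"twist":0},{"jaw":-0.1,"xyz":[0,0,0],"twist":0},{"jaw":-0.4,"xyz":[0,0,0],"twist":0},{"jaw":-0.4,"xyz":[0,0,0],"twist":0}], grip_force=35)

```text
time: 3.4
ee_pos: [0.6117, 0.3425, 0.0331]
tcp_rot: [179.9, 0.1, 155.6]
wrist_force: [-0.4, -0.2, 5.5]
opening: 0.0453
grasp_force: 37.8
```

```bash
python3 -c "
from h import *
go([(.611,.344,.15)],156);print(sensors.get_obs()['opening'],sensors.get_obs()['grasp_force'])
p,d=camera('scene');cv2.imwrite('pics/grasp2.png',cv2.resize(p[230:400,200:400],None,fx=3,fy=3)[:,:,::-1])"
```

```text
t 3.4 pos [0.6117 0.3425 0.0331] rot [1.799e+02 1.000e-01 1.556e+02] q [29.2 26.5 12.5 75.8 -0.  53.6] box 0.1272 0.2675
[   1.     1.4 -116.9]
twist -0.007
0.04526749541996106 37.795541882514954
```

View pics/grasp2.png

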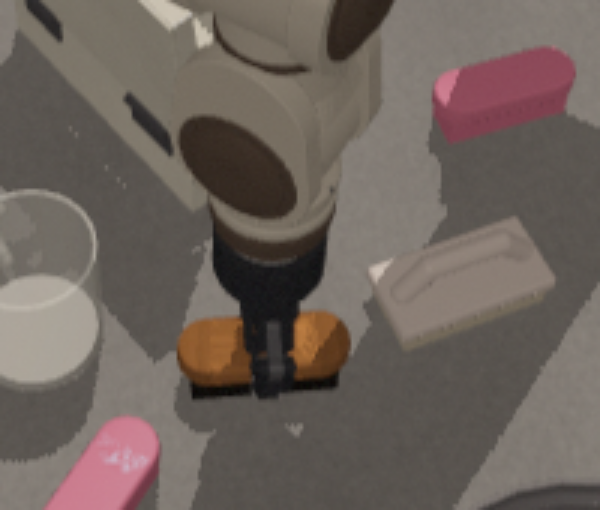

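Gripped at 45 mm. The picture shows the fingers centred on the wooden back at crop (270,350).

Call:
apply_moves(motion=[{"jaw":-0.4,"xyz":[0,0,-20],"twist":0},{"jaw":-0.4,"xyz":[0,0,-60],"twist":0},{"jaw":-0.4,"xyz":[0,0,-100],"twist":0},{"jaw":-0.4,"xyz":[0,0,-140],"twist":0},{"jaw":-0.4,"xyz":[0,0,-150],"twist":0}])

```text
time: 4.08
ee_pos: [0.6116, 0.3425, 0.1855]
tcp_rot: [179.8, 0.2, 155.6]
wrist_force: [-0.8, 0.1, -2.7]
opening: 0.0454
grasp_force: 37.0
```

```bash
python3 -c "
from h import *
go([box(-.03,.23,.18),box(-.03,.1,.18),box(0,-.0465,.18)],190.3);print(sensors.get_obs()['opening'],sensors.get_obs()['grasp_force'])"
```

```text
t 4.08 pos [0.6116 0.3425 0.1855] rot [179.8   0.2 155.6] q [29.2 25.7 28.2 92.3  0.  53.6] box 0.1271 0.2675
[ 107.8 -120.2    4.7]
[  33.8 -227.1    4.4]
[ -74.2 -330.5    4.3]
twist -0.606
0.04544941710400505 37.03505516052246
```

Call:
apply_moves(motion=[{"jaw":-0.4,"xyz":[30,-35,0],"twist":-0.08},{"jaw":-0.4,"xyz":[62,-70,0],"twist":-0.18},{"jaw":-0.4,"xyz":[95,-105,0],"twist":-0.28},{"jaw":-0.4,"xyz":[85,-155,0],"twist":-0.4},{"jaw":-0.4,"xyz":[55,-200,0],"twist":-0.5}])

```text
time: 4.7
ee_pos: [0.4765, 0.1818, 0.1808]
tcp_rot: [-180.0, -0.0, -175.4]
wrist_force: [2.0, -0.5, -1.0]
opening: 0.0459
grasp_force: 36.9
```

```bash
python3 -c "
from h import *
go([box(-.03,.1,.18),box(0,-.0465,.18)],190.3)"
```

```text
t 4.7 pos [0.4765 0.1818 0.1808] rot [-180.    -0.  -175.4] q [20.9 -1.3 -3.9 87.5  0.  16.3] box -0.0346 0.1335
[ -7.9 -32.9   0.8]
[ -52.3 -175.7    0.8]
twist -0.099
```

Call:
apply_moves(motion=[{"jaw":-0.4,"xyz":[-8,-40,0],"twist":-0.05},{"jaw":-0.4,"xyz":[-20,-80,0],"twist":-0.1},{"jaw":-0.4,"xyz":[-35,-125,0],"twist":-0.1},{"jaw":-0.4,"xyz":[-52,-165,0],"twist":-0.1},{"jaw":-0.4,"xyz":[-52,-176,0],"twist":-0.1}])

```text
time: 5.32
ee_pos: [0.5432, 0.0089, 0.18]
tcp_rot: [180.0, -0.1, -170.2]
wrist_force: [0.7, 0.1, -1.2]
opening: 0.0454
grasp_force: 37.0
```

```bash
python3 -c "
from h import *
go([box(0,-.0465,.18),box(0,-.0465,.04)],190.3)
for n in('top','scene'):
    p,d=camera(n);P=cloud(n,d);h=cv2.cvtColor(p,cv2.COLOR_RGB2HSV);D=P[...,:2]-O;X=D@ex;Y=D@ey
    m=(h[...,0]>5)&(h[...,0]<20)&(h[...,1]>130)&(abs(X)<.1)&(abs(Y+.05)<.08)&(P[...,2]>.15)
    print(n,m.sum(),X[m].min(),X[m].max(),Y[m].min(),Y[m].max(),np.percentile(P[...,2][m],[5,50,95]))
"
```

```text
t 5.33 pos [0.5432 0.0089 0.18  ] rot [ 1.800e+02 -1.000e-01 -1.702e+02] q [ 0.9  3.3  0.7 87.5 -0.  -8.9] box 0.0002 -0.0485
[0.2 2.  0. ]
[ -0.   2. 140.]
twist -0.008Traceback (most recent call last):
  File "<string>", line 7, in <module>
    print(n,m.sum(),X[m].min(),X[m].max(),Y[m].min(),Y[m].max(),np.percentile(P[...,2][m],[5,50,95]))
                    ~~~~~~~~^^
    return umr_minimum(a, axis, None, out, keepdims, initial, where)
ValueError: zero-size array to reduction operation minimum which has no identity
```

Call:
apply_moves(motion=[{"jaw":-0.4,"xyz":[0,2,40],"twist":0},{"jaw":-0.4,"xyz":[0,2,80],"twist":0},{"jaw":-0.4,"xyz":[0,2,115],"twist":0},{"jaw":-0.4,"xyz":[0,2,130],"twist":0},{"jaw":-0.4,"xyz":[0,2,138],"twist":0}])

```text
time: 6.0
ee_pos: [0.5424, 0.0135, 0.0429]
tcp_rot: [180.0, -0.0, -170.0]
wrist_force: [0.1, 0.0, -0.9]
opening: 0.0455
grasp_force: 36.9
```

Call:
apply_moves(motion=[{"jaw":-0.4,"xyz":[0,0,1],"twist":0},{"jaw":-0.4,"xyz":[0,0,2.5],"twist":0},{"jaw":-0.4,"xyz":[0,0,4],"twist":0},{"jaw":-0.4,"xyz":[0,0,4],"twist":0}])

```text
time: 6.5
ee_pos: [0.5428, 0.0129, 0.0393]
tcp_rot: [-180.0, 0.0, -170.0]
wrist_force: [0.5, -0.2, -1.7]
opening: 0.0453
grasp_force: 36.9
```

Call:
apply_moves(motion=[{"jaw":-0.4,"xyz":[0,0,1],"twist":0},{"jaw":-0.4,"xyz":[0,0,2],"twist":0},{"jaw":-0.4,"xyz":[0,0,2],"twist":0}])

```text
time: 6.88
ee_pos: [0.5427, 0.0129, 0.0371]
tcp_rot: [-180.0, 0.0, -170.0]
wrist_force: [0.1, 0.2, -0.9]
opening: 0.0454
grasp_force: 37.0
```

Call:
apply_moves(motion=[{"jaw":-0.4,"xyz":[0,0,1],"twist":0},{"jaw":-0.4,"xyz":[0,0,2],"twist":0},{"jaw":-0.4,"xyz":[0,0,2],"twist":0}])

```text
time: 7.25
ee_pos: [0.5427, 0.0129, 0.037]
tcp_rot: [-180.0, 0.1, -170.0]
wrist_force: [-7.8, -0.8, 16.2]
opening: 0.0456
grasp_force: 38.9
```

Call:
apply_moves(motion=[{"jaw":-0.4,"xyz":[0,0,-1.5],"twist":0},{"jaw":0.1,"xyz":[0,0,-1.5],"twist":0},{"jaw":0.3,"xyz":[0,0,-1.5],"twist":0},{"jaw":0.6,"xyz":[0,0,-1.5],"twist":0},{"jaw":0.8,"xyz":[0,0,-1.5],"twist":0}])

```text
time: 7.88
ee_pos: [0.5427, 0.0129, 0.0365]
tcp_rot: [180.0, -0.0, -170.0]
wrist_force: [0.0, 0.1, 0.3]
opening: 0.0767
grasp_force: 0.0
```

Call:
apply_moves(motion=[{"jaw":0.8,"xyz":[0,0,-10],"twist":0},{"jaw":0.8,"xyz":[0,0,-40],"twist":0},{"jaw":0.8,"xyz":[0,0,-90],"twist":0},{"jaw":0.8,"xyz":[0,0,-150],"twist":0},{"jaw":0.8,"xyz":[0,0,-210],"twist":0}])

```text
time: 8.5
ee_pos: [0.5423, 0.0129, 0.2493]
tcp_rot: [-180.0, 0.0, -170.0]
wrist_force: [1.4, 0.2, -0.1]
opening: 0.0768
grasp_force: 0.0
```

```bash
python3 -c "
from h import *
go([box(-.1,-.17,.25),box(.05,-.2,.25),box(.15,-.2,.24),box(.15,-.08,.24)],10.3+90)
p,d=camera('scene');cv2.imwrite('pics/placed.png',cv2.resize(p[150:310,170:370],None,fx=3,fy=3)[:,:,::-1])
P=cloud('scene',d);h=cv2.cvtColor(p,cv2.COLOR_RGB2HSV);D=P[...,:2]-O;X=D@ex;Y=D@ey
m=(h[...,0]>5)&(h[...,0]<20)&(h[...,1]>130)&(abs(X)<.1)&(abs(Y+.05)<.08)&(P[...,2]>.02);print(m.sum())
if m.sum():print(X[m].min(),X[m].max(),Y[m].min(),Y[m].max(),np.percentile(P[...,2][m],[5,50,95]))
"
```

```text
t 8.5 pos [0.5423 0.0129 0.2493] rot [-180.    0. -170.] q [ 1.4  3.9  9.  95.1  0.  -8.6] box -0.0 -0.0444
[  99.2 -126.2   -0.8]
[ -50.9 -155.3   -0.7]
[-150.9 -154.8    9.4]
[-150.2  -34.8    9.4]
twist 1.565
171
-0.05784192478560495 -0.00736663077234082 -0.06308565041660785 0.02785539232687333 [0.03803092 0.05014781 0.05559928]
```

View pics/placed.png

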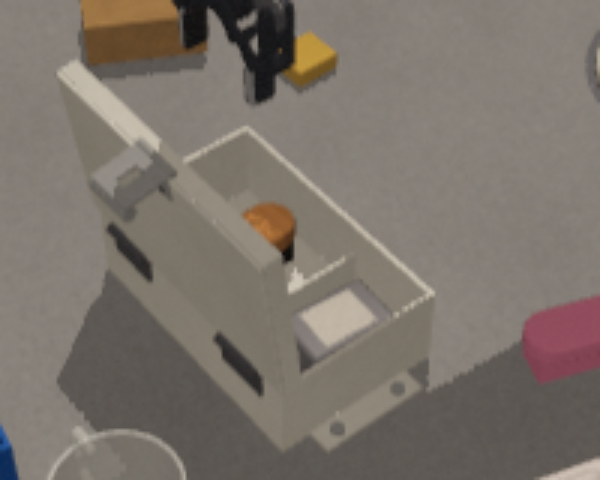

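The brush sits upright in the bay, with its wooden end at crop (268,225) and its top near z=0.05. Next I go over the lid with the fingers closed.

Call:
apply_moves(motion=[{"jaw":0,"xyz":[0,-15,-40],"twist":0},{"jaw":-1,"xyz":[0,-31,-60],"twist":0},{"jaw":-1,"xyz":[-40,-31,-65],"twist":0},{"jaw":-1,"xyz":[-85,-31,-65],"twist":0},{"jaw":-1,"xyz":[-130,-31,-65],"twist":0}])

```text
time: 9.18
ee_pos: [0.6771, 0.005, 0.3127]
tcp_rot: [-180.0, 0.1, -170.0]
wrist_force: [0.3, 0.7, 0.8]
opening: -0.0
grasp_force: 0.0
```

```bash
python3 -c "
from h import *
go([box(.13,-.075,.31),box(.13,-.075,.215)],190.3)"
```

```text
t 9.18 pos [0.6771 0.005  0.3127] rot [-1.8e+02  1.0e-01 -1.7e+02] q [  0.4  27.4  45.  107.6  -0.   -9.5] box 0.1312 -0.0763
[1.2 1.3 2.7]
[ 1.4  1.3 97.7]
twist -0.006
```

Call:
apply_moves(motion=[{"jaw":-1,"xyz":[0,0,40],"twist":0},{"jaw":-1,"xyz":[0,0,80],"twist":0},{"jaw":-1,"xyz":[0,0,98],"twist":0},{"jaw":-1,"xyz":[0,0,98],"twist":0}])

```text
time: 9.68
ee_pos: [0.6754, 0.0049, 0.2125]
tcp_rot: [180.0, -0.1, -170.0]
wrist_force: [0.1, -0.1, 0.0]
opening: 0.0003
grasp_force: 0.0
```

```bash
cat >> h.py <<'E'
def lid(ths,rho=.12):
    go([box(.078-rho*np.cos(t)+.004*np.sin(t)+.011,-.075,.08+rho*np.sin(t)+.004*np.cos(t)+.017) for t in ths])
E
python3 -c "
from h import *
lid([1.57,1.45,1.3,1.15,1.0,.85])"
```

```text
t 9.68 pos [0.6754 0.0049 0.2125] rot [ 1.8e+02 -1.0e-01 -1.7e+02] q [ 0.4 22.7 27.3 94.7 -0.  -9.6] box 0.1295 -0.0761
[36.6  0.9 -4.4]
[51.   0.8 -4. ]
[68.8  0.7 -1. ]
[85.9  0.6  4.6]
[102.    0.5  12.6]
[116.7   0.4  23. ]
```

Call:
apply_moves(motion=[{"jaw":-1,"xyz":[12,0,-4],"twist":0},{"jaw":-1,"xyz":[24,0,-4],"twist":0},{"jaw":-1,"xyz":[37,0,-4],"twist":0},{"jaw":-1,"xyz":[51,0,-4],"twist":0},{"jaw":-1,"xyz":[69,0,-1],"twist":0}])

```text
time: 10.3
ee_pos: [0.6087, -0.0071, 0.2178]
tcp_rot: [-179.9, 0.4, -170.0]
wrist_force: [4.1, -0.2, 1.1]
opening: 0.0001
grasp_force: 2.2
```

```bash
python3 -c "
from h import *
lid([1.3,1.15,1.0,.85,.7,.55])"
```

```text
t 10.3 pos [ 0.6087 -0.0071  0.2178] rot [-179.9    0.4 -170. ] q [ -0.7  12.3  14.9  92.3   0.  -10.7] box 0.0617 -0.076
[1.  1.  4.1]
[18.1  0.9  9.6]
[34.3  0.8 17.5]
[49.1  0.8 27.8]
[62.1  0.7 40.1]
[73.2  0.7 54.3]
```

Call:
apply_moves(motion=[{"jaw":-1,"xyz":[17,0,6],"twist":0},{"jaw":-1,"xyz":[33,0,14],"twist":0},{"jaw":-1,"xyz":[48,0,24],"twist":0},{"jaw":-1,"xyz":[61,0,36],"twist":0},{"jaw":-1,"xyz":[72,0,50],"twist":0}])

```text
time: 10.92
ee_pos: [0.5372, -0.0198, 0.1673]
tcp_rot: [-179.9, 0.3, -170.0]
wrist_force: [-0.0, 0.0, 2.8]
opening: 0.0
grasp_force: 1.2
```

```bash
python3 -c "
from h import *
lid([.55,.48,.41,.34,.28,.22,.16,.1,.05,0])"
```

```text
t 10.93 pos [ 0.5372 -0.0198  0.1673] rot [-179.9    0.3 -170. ] q [ -2.1   2.1  -1.9  85.7  -0.  -12.1] box -0.0109 -0.0756
[0.4 0.6 4.2]
[ 4.8  0.6 11.3]
[ 8.7  0.6 18.8]
[12.   0.6 26.5]
[14.5  0.6 33.2]
[16.5  0.6 40.2]
[18.2  0.6 47.2]
[19.4  0.6 54.3]
[20.1  0.6 60.2]
[20.4  0.6 66.2]
```

Call:
apply_moves(motion=[{"jaw":-1,"xyz":[5,0,8],"twist":0},{"jaw":-1,"xyz":[9,0,15],"twist":0},{"jaw":-1,"xyz":[12,0,22],"twist":0},{"jaw":-1,"xyz":[14,0,29],"twist":0},{"jaw":-1,"xyz":[16,0,36],"twist":0}])

```text
time: 11.55
ee_pos: [0.5214, -0.0223, 0.128]
tcp_rot: [180.0, -0.0, -170.0]
wrist_force: [-1.0, -1.0, 2.0]
opening: 0.0
grasp_force: 0.8
```

Call:
apply_moves(motion=[{"jaw":-1,"xyz":[2,0,6],"twist":0},{"jaw":-1,"xyz":[3,0,12],"twist":0},{"jaw":-1,"xyz":[4,0,18],"twist":0},{"jaw":-1,"xyz":[4,0,23],"twist":0},{"jaw":-1,"xyz":[4,0,27],"twist":0}])

```text
time: 12.18
ee_pos: [0.5173, -0.023, 0.1011]
tcp_rot: [180.0, -0.0, -170.0]
wrist_force: [-1.1, -0.1, 1.3]
opening: -0.0003
grasp_force: 0.7
```

Call:
apply_moves(motion=[{"jaw":-1,"xyz":[0,0,2],"twist":0},{"jaw":-1,"xyz":[0,0,3],"twist":0},{"jaw":-1,"xyz":[0,0,4],"twist":0},{"jaw":-1,"xyz":[0,0,4],"twist":0}])

```text
time: 12.68
ee_pos: [0.5173, -0.0231, 0.1008]
tcp_rot: [-180.0, 0.1, -170.0]
wrist_force: [-13.8, 0.1, 28.8]
opening: -0.0002
grasp_force: 14.2
```

Call:
apply_moves(motion=[{"jaw":-1,"xyz":[0,0,-10],"twist":0},{"jaw":-1,"xyz":[0,-20,-50],"twist":0},{"jaw":-1,"xyz":[0,-50,-80],"twist":0},{"jaw":-1,"xyz":[0,-80,-90],"twist":0},{"jaw":-1,"xyz":[0,-80,-90],"twist":0}])

```text
time: 13.3
ee_pos: [0.532, -0.1033, 0.1881]
tcp_rot: [-180.0, 0.1, -170.1]
wrist_force: [-0.6, 0.9, -0.6]
opening: 0.0002
grasp_force: 0.0
```

```bash
python3 -c "
from h import *
p,d=camera('scene');cv2.imwrite('pics/lid.png',cv2.resize(p[150:310,170:370],None,fx=3,fy=3)[:,:,::-1])
P=cloud('scene',d);D=P[...,:2]-O;X=D@ex;Y=D@ey;Z=P[...,2]
m=(abs(X)<.05)&(Y>.03)&(Y<.11)&(Z>.05);print('lid z',np.median(Z[m]),np.polyfit(X[m],Z[m],1))
m=(abs(Y)<.035)&(Z>.095)&(Z<.15)&(X<0)&(X>-.11);print('hasp',m.sum(),X[m].min(),X[m].max(),Y[m].min(),Y[m].max(),Z[m].max(),np.median(Y[m]),np.polyfit(Z[m],X[m],1))
go([box(-.025,0,.17),box(-.025,0,.115)],190.3)"
```

```text
lid z 0.08503450519359192 [0.00139888 0.08502572]
hasp 118 -0.08387092628151058 -0.06610284106718092 -0.023619829615042755 0.023194158568563068 0.1291629591212415 0.0062830058891309255 [ 0.33732763 -0.11429103]
t 13.35 pos [ 0.5315 -0.1023  0.1873] rot [ 180.    -0.  -170.1] q [-10.9   3.    1.2  88.2   0.  -20.8] box -0.0313 -0.1558
[ -5.2 155.8  17.4]
[ -5.2 155.8  72.4]
twist -0.007
```

View pics/lid.png

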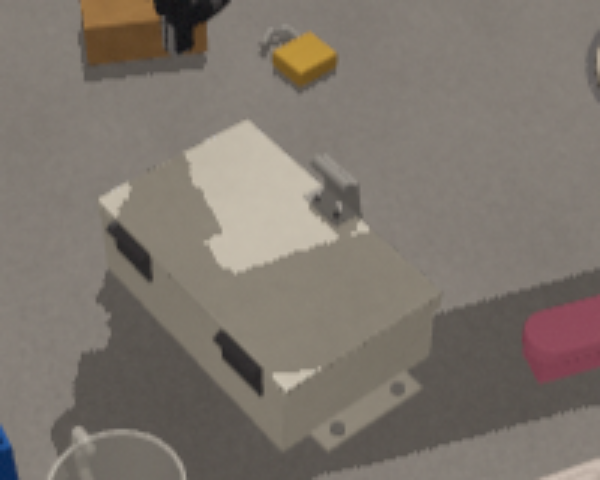

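The lid is shut (z 0.085 and level). The hasp stands up at the front edge, crop (335,185), leaning slightly back. Next I go behind it at Y=0.

Call:
apply_moves(motion=[{"jaw":-1,"xyz":[-6,52,0],"twist":0},{"jaw":-1,"xyz":[-6,104,0],"twist":0},{"jaw":-1,"xyz":[-6,156,0],"twist":0},{"jaw":-1,"xyz":[-6,156,40],"twist":0},{"jaw":-1,"xyz":[-6,156,69],"twist":0}])

```text
time: 13.98
ee_pos: [0.5091, 0.0546, 0.1165]
tcp_rot: [180.0, -0.1, -169.9]
wrist_force: [-0.1, -0.1, 0.6]
opening: -0.0
grasp_force: 0.0
```

```bash
python3 -c "
from h import *
go([box(-.06,0,.118),box(-.09,0,.118),box(-.11,0,.118),box(-.12,0,.112),box(-.128,0,.105)],190.3)"
```

```text
t 13.97 pos [0.5091 0.0546 0.1165] rot [ 1.800e+02 -1.000e-01 -1.699e+02] q [  6.1  -0.7 -10.3  80.4   0.   -4. ] box -0.0252 0.0026
[34.8 -2.7 -1.4]
[64.8 -2.8 -1.4]
[84.8 -2.8 -1.4]
[94.8 -2.9  4.6]
[102.8  -2.9  11.7]
twist -0.003
```

Call:
apply_moves(motion=[{"jaw":-1,"xyz":[18,-2,-1],"twist":0},{"jaw":-1,"xyz":[35,-2,-1],"twist":0},{"jaw":-1,"xyz":[50,-2,-1],"twist":0},{"jaw":-1,"xyz":[65,-2,-1],"twist":0},{"jaw":-1,"xyz":[80,-2,-1],"twist":0}])

```text
time: 14.6
ee_pos: [0.4312, 0.0371, 0.1194]
tcp_rot: [180.0, 0.0, -170.0]
wrist_force: [2.2, -0.4, 0.5]
opening: -0.0
grasp_force: 0.6
```

Call:
apply_moves(motion=[{"jaw":-1,"xyz":[10,0,2],"twist":0},{"jaw":-1,"xyz":[18,0,7],"twist":0},{"jaw":-1,"xyz":[24,0,15],"twist":0},{"jaw":-1,"xyz":[24,0,25],"twist":0},{"jaw":-1,"xyz":[24,0,35],"twist":0}])

```text
time: 15.22
ee_pos: [0.4083, 0.0329, 0.0837]
tcp_rot: [180.0, 0.0, -170.0]
wrist_force: [1.7, 0.0, 0.8]
opening: 0.0
grasp_force: 0.8
```

```bash
python3 -c "
from h import *
go([box(-.128,0,.067),box(-.142,0,.067),box(-.142,0,.047),box(-.110,0,.047)],190.3)
for n in('scene','top'):
    p,d=camera(n)
    P=cloud(n,d);D=P[...,:2]-O;X=D@ex;Y=D@ey;Z=P[...,2]
    m=(abs(Y)<.02)&(Z>.03)&(Z<.13)&(X<-.09)&(X>-.16);print(n,m.sum(),[(round(float(a),3),round(float(b),3)) for a,b in zip(X[m][::8],Z[m][::8])])
cv2.imwrite('pics/hasp.png',cv2.resize(p[140:260,210:350],None,fx=4,fy=4)[:,:,::-1])
"
```

```text
t 15.22 pos [0.4083 0.0329 0.0837] rot [ 180.    0. -170.] q [  4.6 -14.6 -26.3  78.2   0.   -5.4] box -0.1283 -0.0008
[-0.3  0.8 16.7]
[13.7  0.7 16.7]
[13.7  0.7 36.7]
[-18.3   0.9  36.7]
twist -0.006
scene 275 [(-0.117, 0.124), (-0.117, 0.117), (-0.116, 0.118), (-0.115, 0.116), (-0.129, 0.121), (-0.115, 0.122), (-0.131, 0.121), (-0.117, 0.123), (-0.117, 0.111), (-0.118, 0.104), (-0.117, 0.101), (-0.118, 0.097), (-0.117, 0.096), (-0.116, 0.093), (-0.119, 0.083), (-0.129, 0.09), (-0.115, 0.09), (-0.118, 0.064), (-0.122, 0.083), (-0.118, 0.063), (-0.123, 0.081), (-0.105, 0.067), (-0.118, 0.075), (-0.106, 0.066), (-0.12, 0.069), (-0.108, 0.065), (-0.125, 0.063), (-0.113, 0.063), (-0.127, 0.067), (-0.119, 0.063), (-0.099, 0.072), (-0.123, 0.063), (-0.118, 0.06), (-0.113, 0.062), (-0.111, 0.061)]
top 0 []
```

Call:
apply_moves(motion=[{"jaw":-1,"xyz":[0,0,8],"twist":0},{"jaw":-1,"xyz":[0,0,17],"twist":0},{"jaw":-1,"xyz":[10,0,17],"twist":0},{"jaw":-1,"xyz":[18,0,25],"twist":0},{"jaw":-1,"xyz":[18,0,36],"twist":0}])

```text
time: 15.95
ee_pos: [0.39, 0.0297, 0.0482]
tcp_rot: [-180.0, 0.0, -170.0]
wrist_force: [0.7, 0.3, 0.2]
opening: -0.0
grasp_force: 0.0
```

Call:
apply_moves(motion=[{"jaw":-1,"xyz":[-8,0,0],"twist":0},{"jaw":-1,"xyz":[-16,0,0],"twist":0},{"jaw":-1,"xyz":[-24,0,0],"twist":0},{"jaw":-1,"xyz":[-31,0,0],"twist":0},{"jaw":-1,"xyz":[-34,0,0],"twist":0}])

```text
time: 16.58
ee_pos: [0.4246, 0.0358, 0.0486]
tcp_rot: [-180.0, 0.0, -170.0]
wrist_force: [-1.5, -0.3, -0.9]
opening: 0.0002
grasp_force: 0.9
```

Call:
apply_moves(motion=[{"jaw":-1,"xyz":[-2,0,0],"twist":0},{"jaw":-1,"xyz":[-4,0,0],"twist":0},{"jaw":-1,"xyz":[-4,0,0],"twist":0}])

```text
time: 16.95
ee_pos: [0.4274, 0.0363, 0.0484]
tcp_rot: [180.0, -0.1, -170.0]
wrist_force: [-3.9, -0.8, -1.4]
opening: 0.0
grasp_force: 2.1
```

Call:
apply_moves(motion=[{"jaw":-1,"xyz":[-1.5,0,0],"twist":0},{"jaw":-1,"xyz":[-3,0,0],"twist":0},{"jaw":-1,"xyz":[-3,0,0],"twist":0}])

```text
time: 17.32
ee_pos: [0.4281, 0.0365, 0.0472]
tcp_rot: [180.0, -0.4, -170.0]
wrist_force: [-11.2, -3.0, -1.8]
opening: 0.0001
grasp_force: 6.2
```

Call:
apply_moves(motion=[{"jaw":-1,"xyz":[20,0,0],"twist":0},{"jaw":-1,"xyz":[60,0,-20],"twist":0},{"jaw":-1,"xyz":[80,-50,-70],"twist":0},{"jaw":-1,"xyz":[80,-110,-120],"twist":0},{"jaw":-1,"xyz":[80,-165,-150],"twist":0}])

```text
time: 17.95
ee_pos: [0.3778, -0.1193, 0.1875]
tcp_rot: [-179.9, 0.2, -170.0]
wrist_force: [0.6, 0.4, -0.2]
opening: -0.0
grasp_force: 0.0
```

```bash
python3 -c "
from h import *
p,d=camera('scene');q,e=camera('top')
a=cv2.resize(p[170:270,200:320],None,fx=4,fy=4);b=cv2.resize(q[140:240,215:290],None,fx=4,fy=4)
cv2.imwrite('pics/end.png',np.hstack([a,b])[:,:,::-1])
for n,d in(('scene',d),('top',e)):
    P=cloud(n,d);D=P[...,:2]-O;X=D@ex;Y=D@ey;Z=P[...,2]
    m=(abs(Y)<.03)&(Z>.01)&(Z<.13)&(X<-.085)&(X>-.16);print(n,m.sum(),X[m].min() if m.any() else '',np.median(Z[m]))
    m=(abs(X)<.05)&(abs(Y)<.11)&(Z>.05);print('lid z',np.median(Z[m]),np.polyfit(X[m],Z[m],1))
"
```

```text
scene 8 -0.08756360719877775 0.0822603024156437
lid z 0.08517577622268399 [-0.00350504  0.08519207]
top 104 -0.1486184952427125 0.04483824060097197
lid z 0.0846087349822658 [-0.00114878  0.08455893]
```

View pics/end.png

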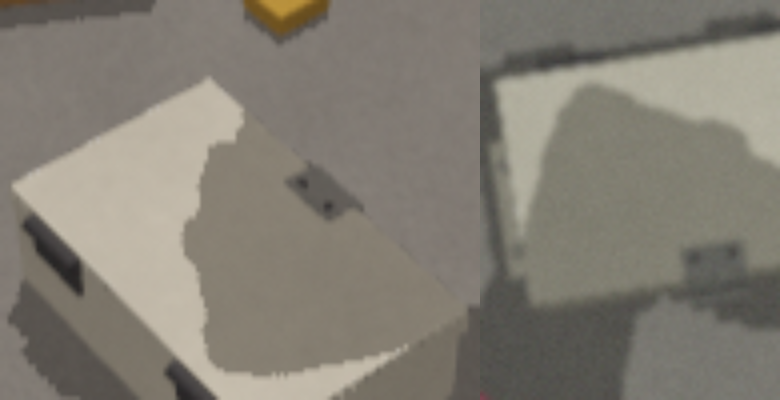

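The lid is level and shut. Only the hasp's hinge plate shows, at (320,190) and (715,262); the strap is folded down out of sight. I'll check the lip's protrusion in the top depth numerically.

```bash
python3 -c "
from h import *
np.set_printoptions(precision=3,suppress=True,linewidth=200)
q,e=camera('top');f=np.load('top0.npz')
P=cloud('top',e);D=P[...,:2]-O;X=D@ex;Y=D@ey;Z=P[...,2]
for lo in np.arange(-.15,-.07,.006):
    r=[]
    for y0 in(-.06,-.01,.05):
        m=(abs(Y-y0)<.017)&(X>=lo)&(X<lo+.006)
        r+=[m.sum(),np.median(Z[m]) if m.any() else 0,np.median(q[m].mean(1)) if m.any() else 0]
    print(round(lo,3),np.array(r))
"
```

```text
-0.15 [ 23.     -0.    118.667  23.      0.001 117.     24.      0.    118.167]
-0.144 [ 25.      0.001 119.     26.      0.001 116.667  25.      0.    117.333]
-0.138 [ 25.     -0.001 118.     24.      0.    116.5    24.     -0.001 117.5  ]
-0.132 [ 25.      0.001 117.333  25.      0.001 116.667  24.     -0.    118.333]
-0.126 [ 24.      0.001 101.167  23.      0.001 116.667  25.      0.002 117.667]
-0.12 [ 24.      0.     84.167  24.      0.001 115.     25.     -0.001 117.667]
-0.114 [ 22.      0.     81.833  24.     -0.003  98.333  24.      0.003 116.167]
-0.108 [ 25.     -0.001  82.     24.      0.001  83.167  26.     -0.    116.833]
-0.102 [ 24.     -0.     82.5    35.      0.005  80.667  22.      0.001 115.5  ]
-0.096 [ 24.     -0.001  82.333  27.      0.041  84.667  27.      0.001 114.667]
-0.09 [23.     0.001 80.333 38.     0.066 81.333 23.     0.    98.333]
-0.084 [64.     0.026 90.333 33.     0.082 93.    63.     0.029 96.333]
-0.078 [ 28.      0.085 125.167  31.      0.087  96.     26.      0.085 124.   ]
-0.072 [ 27.      0.085 124.333  24.      0.087  93.333  28.      0.084 124.   ]
```

The lip is at X≈-0.096 and z≈0.041, which matches the shut pose.

```bash
python3 -c "
from workcell import bot
print(bot.job_done())"
```

```text
the job is handed in; nothing more can be done
None
```

The clothes brush is flat in the empty bay, the lid is shut and the hasp is folded over the staple; the job is handed in, and the hand-in returned no verdict.

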